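# Gauge two lens-tube sleeves and sort them by fit

## Robot

A 6-joint arm with a two-finger parallel gripper is mounted at the origin on the work surface. World frame = base frame: x ahead of the robot, y to its left, z up, the work surface at z = 0. Lengths are in mm, angles in rad, forces in N, time in s.
With the tool pointing down it reaches from about 350 to 975 mm from the base axis. Payload 7.1 kg.
Tool frame: the origin (TCP) lies between the finger pads, 19 mm behind the fingertips; this is the grasp point; z points along the fingers, y is the line along which they close (so a half turn about z gives the same grasp; the last joint's range is limited). The gripper opens to 88 mm and grips with 3 to 60 N. Pads are 20 mm wide; open, the fingers measure 115 mm over their backs; the gripper's body (75 mm by 178 mm) begins 61 mm behind the grasp point.
Start: joints at [1.168, 0.423, 1.63, -0, 1.089, -0.019], TCP at [233.997, 579.526, 241.375] pointing down, gripper open.
Joint ranges: [-3, 3], [-0.9, 2.11], [0.09, 2.58], [-1.31, 4.45], [0.11, 2.69], [-2.54, 2.54]. Speed limits (rad/s): [2.39, 2.39, 3.01, 3.14, 3.14, 3.14].

## Interface

Orientations are given as a rotation vector (axis times angle).
In Python, from workcell import ctrl, viewer, ticket, models gives the robot as it stands.
- The arm moves only by the tool play_rows, never from a script. Its arguments are lists of equal length, an entry for each row: "dp": the shift along the world's x, y, z in mm, a list of three; "yaw": the turn about the world's z in degrees. In form: {"dp": [[tx, ty, tz], ...], "yaw": [yaw, ...]}. A call has 1 to 8 rows; each row shifts and turns the commanded pose from where the row before left it; what a row does not reach is not made up. A row lasts 1/12 s, in which the tool goes at most 41.7 mm and 7.16 degrees, less where a joint would pass 70% of its speed; a pose out of reach is approached as far as the arm can. A call is refused whole if a number of a shift passes 41.7 or a number of a turn 7.16, either way. A call with a gripper value outside its range is refused whole. "gripper" is the closure, from 0 (fully open) to 1 (shut), set as the call begins (left out, the last holds). The fingers move at their own pace and stop on an object; the grip force is fixed at half the most. Time passes only in rows, so rows that do not move let the fingers close. It gives the time, the measured TCP pose, the force, the opening and the grip force at its end, in the units of the state.
- ctrl.get_obs(): the state, without advancing time (a new reading comes with each control period).
- viewer.get_image(name): name is "scene" or "top"; returns a dict with "pixels" (384x512x3 uint8, red, green, blue), "range_z" (384x512 float32, mm along the optical axis (not along the pixel's ray), 0 where there is no reading), "fx", "fy", "cx", "cy" (pixels), "dist_coeffs" ([k1, k2, p1, p2, k3] as OpenCV has them; the pictures are not rectified), "T" (4x4, takes a point from camera to world coordinates). Camera axes: x right, y up, looking along -z (the intrinsics and any distortion apply to the point x, -y, -z); pixel columns grow to the right and rows downward; lengths in mm; the calibration is good to about 2 mm. A picture is of the moment at which its call begins.
- ticket.close_job(): hands the job in; it is judged then, once.
Trained networks look in a picture, given as the dict that the camera call returned (one of the last four; its "shot" number tells which), for a name from the list of things; names that differ only in an ending like _2 or _b are one class to them, and where a whole thing is asked for, a point or a joint stands for the part that bears it (a point fixed in the world has none). Each returns a list of dicts, best first, with "conf" (0 to 1); they miss things now and then, are a little off and sometimes report something else, mostly with a low value. They report only what shows in the picture. A call takes as long as a camera call. They do not tell look-alikes from the thing itself.
- models.look_for(picture, name): "bbox" ([centre column, centre row, width, height] in pixels, round what is visible of it).
- models.landmark_of(picture, name): "location" ([column, row] in pixels: a listed point, or the origin of a listed thing).
The state is a dict: "t": time; "qpos": joint angles; "qvel": joint speeds; "joint_torque": joint torques, N m; "ee_pos": TCP position; "orientation": TCP orientation; "ft_force": force on the tool from outside, world axes, zero at the start; "moment": the same for the moment, N m; "width": finger opening in mm; "grasp_force": force on a finger pad.
Only numpy, scipy, OpenCV 4.12 (cv2) and the standard library are available. Lean on these libraries where they do the work, as an engineer would, in place of code of your own. Each camera call takes 0.05 s, during which the arm holds its last target. There are 200 camera calls.

## Task

Try the two aluminium sleeves on the stepped gauge pin, one at a time: lower each over the pin, without forcing it, until it comes to rest either on the foot (it fits) or on the pin's shoulder (it does not), and put it where it belongs before trying the other one. A sleeve that goes fully down to the foot is laid on its side in the slanted grey cradle, its lower end against the stop; one that stops on the shoulder is stood upright in the white tray. Leave the objective, the slide box and the screwdriver where they are.

Things in the scene. Friction and masses are not known exactly. Their poses are not given: they have to be found in the camera images.
- sleeve_a: plain aluminium sleeve (open tube) standing on the table, outside diameter 34 mm, 64 mm long, about 0.1 kg. Bore either 21 mm (slides down the gauge to the foot) or 16 mm (stops on the shoulder); which sleeve has which must be found by the test. Origin: centre of its lower end, z up its axis; both ends alike. Grip from above with the TCP about 48 mm above its lower end
- sleeve_b: plain aluminium sleeve (open tube) standing on the table, outside diameter 34 mm, 64 mm long, about 0.1 kg. Bore either 21 mm (slides down the gauge to the foot) or 16 mm (stops on the shoulder); which sleeve has which must be found by the test. Origin: centre of its lower end, z up its axis; both ends alike. Grip from above with the TCP about 48 mm above its lower end
- gauge_foot (a point): point on the pin's axis at the foot's top face. Upright steel pin: 18 mm diameter for 25 mm above the foot, shoulder chamfered 1.5 mm high by 0.75 mm, then a 13 mm pilot up to 45 mm above the foot, its last 4 mm tapering to 8 mm. A 21 mm bore comes down to the foot (0 mm), a 16 mm bore stops with its lower end 25 mm above it; a wide one set down off-centre may also catch on the shoulder
- gauge: the fixed gauge: round grey foot 64 mm across, 12 mm high, with the stepped pin (see gauge_foot) upright on its centre; origin: centre of the foot's underside on the table, z up
- cradle_seat (a point): centre of the lower end of a sleeve seated in the cradle, 25 mm above the table. z: up the seated sleeve's axis, 45 degrees above level, from the stop to the open high end; y: level, across the trough; x: out of the trough, upward. The V holds the lower 28 mm of the sleeve on its -x side and rises to 10 mm below the axis: fingers closing along y 29 mm or more up the sleeve clear it
- cradle: fixed grey plastic cradle: base 100 x 50 x 6 mm, V trough sloping at 45 degrees, its high end to the right seen from the robot, a 34 mm wide stop plate square across its low end, reaching 9 mm past the axis. A released sleeve stays by its weight. Origin: centre of the base's underside; x level towards the stop end, y across, z up; the seat is 18 mm along x, 25 mm up
- tray: white plastic tray, open on top, fixed, 110 x 110 mm outside, 22 mm high, walls 4 mm; origin: centre of its underside on the table, its flat inner floor 4 mm above; z up
- objective: steel microscope objective standing on the table, 30 mm in diameter, 46 mm high, origin: centre of its underside; bystander, stays where it is
- slide_box: white plastic slide box 55 x 85 x 26 mm lying on the table, origin: centre of its underside; bystander, stays where it is
- driver: screwdriver with a red handle, 160 mm long, lying on the table, origin near its middle; bystander, stays where it is
There are look-alikes about, which are no part of the job. Leave any black or purple look-alike of the sleeve_b alone.

How it is judged (in metres and radians):
On the way, in this order (a step that is already met when the one before it is completed fails the run):
1. a first sleeve is over the gauge pin and rests on it: a fitting one on the foot (within 4 mm), the other on the shoulder (within 4 mm), upright (((z of sleeve_a in the frame of gauge_foot between -0.003 and 0.004 m and horizontal distance between sleeve_a and gauge_foot below 0.005 m and angle between sleeve_a's own z axis and vertical below 0.12 rad and contact force between sleeve_a and gauge above 0.3 N) or (z of sleeve_b in the frame of gauge_foot between 0.021 and 0.029 m and horizontal distance between sleeve_b and gauge_foot below 0.005 m and angle between sleeve_b's own z axis and vertical below 0.12 rad and contact force between sleeve_b and gauge above 0.3 N))), for 0.1 s.
2. that sleeve is released in its place: fitting one in the cradle, the other upright in the tray (((distance between sleeve_a and cradle_seat below 0.008 m and angle between the z axis of sleeve_a and the z axis of cradle_seat, either way round below 0.15 rad and contact force between sleeve_a and the fingers below 0.05 N and linear speed of sleeve_a below 0.02 m/s and angular speed of sleeve_a below 0.3 rad/s) or (x of sleeve_b in the frame of tray between -0.04 and 0.04 m and y of sleeve_b in the frame of tray between -0.04 and 0.04 m and z of sleeve_b in the frame of tray below 0.01 m and angle between sleeve_b's own z axis and vertical below 0.12 rad and contact force between sleeve_b and the fingers below 0.05 N and linear speed of sleeve_b below 0.02 m/s and angular speed of sleeve_b below 0.3 rad/s))), for 0.1 s.
3. with the first sleeve in its place, the second one rests on the gauge pin in the same way ((((distance between sleeve_a and cradle_seat below 0.008 m and angle between the z axis of sleeve_a and the z axis of cradle_seat, either way round below 0.15 rad and contact force between sleeve_a and the fingers below 0.05 N and linear speed of sleeve_a below 0.02 m/s and angular speed of sleeve_a below 0.3 rad/s) and (z of sleeve_b in the frame of gauge_foot between 0.021 and 0.029 m and horizontal distance between sleeve_b and gauge_foot below 0.005 m and angle between sleeve_b's own z axis and vertical below 0.12 rad and contact force between sleeve_b and gauge above 0.3 N)) or ((x of sleeve_b in the frame of tray between -0.04 and 0.04 m and y of sleeve_b in the frame of tray between -0.04 and 0.04 m and z of sleeve_b in the frame of tray below 0.01 m and angle between sleeve_b's own z axis and vertical below 0.12 rad and contact force between sleeve_b and the fingers below 0.05 N and linear speed of sleeve_b below 0.02 m/s and angular speed of sleeve_b below 0.3 rad/s) and (z of sleeve_a in the frame of gauge_foot between -0.003 and 0.004 m and horizontal distance between sleeve_a and gauge_foot below 0.005 m and angle between sleeve_a's own z axis and vertical below 0.12 rad and contact force between sleeve_a and gauge above 0.3 N)))), for 0.1 s.
At the end, for the whole second after the job is handed in: Both sleeves released and at rest: the wide-bored one in the cradle, lower end within 8 mm of the seat and axis within 0.15 rad of its; the narrow-bored one upright (0.12 rad) on the tray floor, within 40 mm of its middle in x and y (distance between sleeve_a and cradle_seat below 0.008 m and angle between the z axis of sleeve_a and the z axis of cradle_seat, either way round below 0.15 rad and contact force between each of sleeve_a, sleeve_b and the fingers below 0.05 N and linear speed of each of sleeve_a, sleeve_b below 0.02 m/s and angular speed of each of sleeve_a, sleeve_b below 0.3 rad/s and x of sleeve_b in the frame of tray between -0.04 and 0.04 m and y of sleeve_b in the frame of tray between -0.04 and 0.04 m and z of sleeve_b in the frame of tray below 0.01 m and angle between sleeve_b's own z axis and vertical below 0.12 rad); the robot touches nothing.
It fails at once if a sleeve is forced onto the gauge (over 50 N) (contact force between any of sleeve_a, sleeve_b and gauge above 50 N).
It fails at once if the objective, slide box or screwdriver is moved by more than 20 mm (distance of any of objective, slide_box, driver from where it was at the start of the episode above 0.02 m).
It also fails if it takes over 67 s, if anything falls off the work surface, if the arm or the gripper's body presses on something with over 40 N, if the wrist force passes 120 N, or if a joint passes its speed limit or range.

## Working session

There is one attempt and no reset: what is moved stays moved. The work goes in short steps, Python scripts to look and compute and a tool call to move; the robot and the scene stay as the last step left them, time stands still between calls to the robot, and variables do not carry over. Pictures are saved under pics/ and viewed, at most 10 in all, crops included, and the job is handed in when it is done.

Besides the shell and the picture viewer there is one more tool, called as a command line: name --pt "numbers of a row" for each row, then --argument value for the rest. play_rows: Moves the arm, as the interface text tells. Its arguments: {"type":"object","properties":{"dp":{"type":"array"},"yaw":{"type":"array"},"gripper":{"type":"number"}},"required":["dp","yaw"]}

```bash
mkdir -p pics; cat > h.py <<'E'
import numpy as np, cv2
from workcell import ctrl, viewer, ticket, models
def K(p): return np.array([[p['fx'],0,p['cx']],[0,p['fy'],p['cy']],[0,0,1.]])
def ray(p,uv):
    n=cv2.undistortPoints(np.array([[uv]],float),K(p),np.array(p['dist_coeffs'],float))[0,0]
    T=np.array(p['T']); d=T[:3,:3]@np.array([n[0],-n[1],-1.]); return T[:3,3],d
def at_z(p,uv,z):
    o,d=ray(p,uv); return o+d*(z-o[2])/d[2]
def cloud(p):
    v,u=np.mgrid[0:384,0:512]; pts=np.stack([u,v],-1).reshape(-1,1,2).astype(float)
    n=cv2.undistortPoints(pts,K(p),np.array(p['dist_coeffs'],float))[:,0]
    r=p['range_z'].reshape(-1,1); T=np.array(p['T'])
    c=np.c_[n[:,0:1]*r,-n[:,1:2]*r,-r]@T[:3,:3].T+T[:3,3]; c[r[:,0]==0]=np.nan
    return c.reshape(384,512,3)
def save(p,name): cv2.imwrite('pics/'+name,cv2.cvtColor(p['pixels'],cv2.COLOR_RGB2BGR))
E
python3 - <<'E'
from h import *
for c in ('top','scene'):
    p=viewer.get_image(c); save(p,c+'0.png'); C=cloud(p)
    print(c,np.array(p['T'])[:3].round(2).tolist())
    for n in ['sleeve_a','gauge','gauge_foot','cradle','cradle_seat','tray','objective','slide_box','driver']:
        for f,k in ((models.look_for,'bbox'),(models.landmark_of,'location')):
            if n in('gauge_foot','cradle_seat') and k=='bbox': continue
            for r in f(p,n)[:5]:
                u,v=np.array(r[k][:2]); print(n,k,np.round(r[k],1).tolist(),round(r['conf'],2),at_z(p,(u,v),{'gauge_foot':12,'cradle_seat':25}.get(n,0)).round(0)[:2], C[int(np.clip(v,0,383)),int(np.clip(u,0,511))].round(0))
E
```

```text
top [[0.02, 0.99, -0.11, 441.0], [-1.0, 0.02, 0.01, 27.0], [0.01, 0.11, 0.99, 1001.97]]
sleeve_a bbox [351.2, 252.2, 20.1, 15.7] 0.8 [ 396. -242.] [ 397. -235.   24.]
sleeve_a bbox [411.1, 214.7, 22.3, 14.0] 0.79 [ 495. -402.] [ 493. -375.   63.]
sleeve_a bbox [194.1, 206.5, 42.1, 27.4] 0.73 [506. 167.] [507. 165.  18.]
sleeve_a bbox [346.5, 224.8, 18.7, 15.0] 0.7 [ 466. -230.] [ 466. -212.   64.]
sleeve_a bbox [359.2, 193.5, 21.9, 11.0] 0.53 [ 549. -265.] [ 543. -245.   65.]
sleeve_a location [354.7, 194.5] 0.77 [ 546. -253.] [ 542. -238.   47.]
sleeve_a location [404.7, 215.5] 0.76 [ 493. -385.] [ 492. -368.   36.]
sleeve_a location [341.4, 222.7] 0.72 [ 471. -217.] [ 472. -210.   24.]
sleeve_a location [348.3, 250.1] 0.61 [ 401. -234.] [ 404. -218.   61.]
gauge bbox [282.9, 213.8, 27.6, 24.1] 0.7 [492. -64.] [492. -58.  35.]
gauge location [284.3, 211.2] 0.87 [499. -68.] [496. -61.  56.]
gauge_foot location [283.8, 211.9] 0.94 [496. -65.] [496. -59.  53.]
cradle bbox [193.8, 204.2, 46.1, 20.7] 0.68 [512. 168.] [512. 169.   8.]
cradle location [189.3, 206.6] 0.98 [506. 180.] [506. 
[... 2127 characters left out ...]
at location [179.9, 172.3] 0.15 [ 499. -201.] [ 481. -214.    9.]
tray bbox [414.5, 202.9, 57.2, 41.5] 0.89 [437. 394.] [438. 392.   3.]
tray location [412.2, 204.2] 0.95 [443. 389.] [445. 388.   2.]
objective bbox [196.6, 231.1, 13.1, 18.2] 0.68 [660. -94.] [686. -81.  33.]
objective location [194.2, 238.0] 0.75 [680. -92.] [686. -89.   7.]
slide_box bbox [246.5, 259.9, 48.3, 35.0] 0.57 [708.  39.] [725.  43.  26.]
slide_box location [246.6, 260.9] 0.81 [711.  40.] [727.  44.  25.]
driver bbox [123.6, 204.9, 56.0, 21.5] 0.79 [ 626. -302.] [ 641. -289.   21.]
driver location [125.3, 212.0] 0.56 [ 647. -286.] [ 648. -286.    1.]
driver location [321.2, 209.7] 0.53 [518. 175.] [528. 174.  12.]
```

```bash
python3 - <<'E'
import cv2, numpy as np
t=cv2.imread('pics/top0.png')[120:270,60:440]; s=cv2.imread('pics/scene0.png')[130:290,90:450]
t=cv2.resize(t,(760,300),interpolation=cv2.INTER_CUBIC); s=cv2.resize(s,(675,300),interpolation=cv2.INTER_CUBIC)
o=np.zeros((600,760,3),np.uint8); o[:300]=t; o[300:,:675]=s; cv2.imwrite('pics/m0.png',o)
from h import *
p=viewer.get_image('top');C=cloud(p);P=C.reshape(-1,3);rgb=p['pixels'].reshape(-1,3)
for n,(x,y,r,z0,z1) in dict(s1=(542,-245,26,58,70),s2=(466,-214,26,58,70),s3=(404,-225,26,58,70),s4=(493,-375,26,58,70),pin=(496,-62,20,42,62),foot=(496,-62,45,8,16),tray=(440,392,75,17,26)).items():
    m=(np.hypot(P[:,0]-x,P[:,1]-y)<r)&(P[:,2]>z0)&(P[:,2]<z1)
    if m.any():
        q=P[m]; print(n,m.sum(),q.mean(0).round(1),((q.max(0)+q.min(0))/2).round(1),np.ptp(q,axis=0).round(1),rgb[m].mean(0).round(0))
        if n in('tray','s1','s2','s3','s4'): print(cv2.minAreaRect(q[:,:2].astype(np.float32)))
E
```

```text
s1 120 [ 539.8 -253.9   63.3] [ 539.6 -254.1   63.2] [32.  32.5 10.2] [56. 54. 58.]
((540.1616821289062, -254.4273223876953), (32.80479049682617, 31.325490951538086), 15.220099449157715)
s2 110 [ 468.6 -224.9   63.3] [ 470.3 -224.8   63. ] [31.9 29.7  7.9] [208. 208. 218.]
((470.1076354980469, -224.6249542236328), (31.972230911254883, 29.43534278869629), 3.0058774948120117)
s3 117 [ 394.7 -226.8   63.5] [ 394.1 -227.5   63. ] [29.2 33.1  9.6] [174.  84. 213.]
((394.1335144042969, -227.46649169921875), (28.933290481567383, 33.217830657958984), 1.5587658882141113)
s4 100 [ 497.9 -382.9   63. ] [ 498.5 -383.7   62.5] [29.9 32.9  8.6] [197. 197. 207.]
((498.4812316894531, -383.6913757324219), (29.750009536743164, 32.90083694458008), 1.2925771474838257)
pin 23 [494.1 -64.3  54.3] [494.9 -64.2  51.3] [12.6 10.2 14.3] [151. 154. 163.]
foot 422 [494.7 -65.5  11.7] [494.7 -65.8  12. ] [59.7 62.4  7.9] [155. 165. 182.]
tray 282 [439.2 388.4  21. ] [438.6 388.9  21.4] [113.4 113.2   8.6] [236. 236. 237.]
((439.33349609375, 388.80401611328125), (108.45075988769531, 110.15324401855469), 3.7599308490753174)
```

View pics/m0.png

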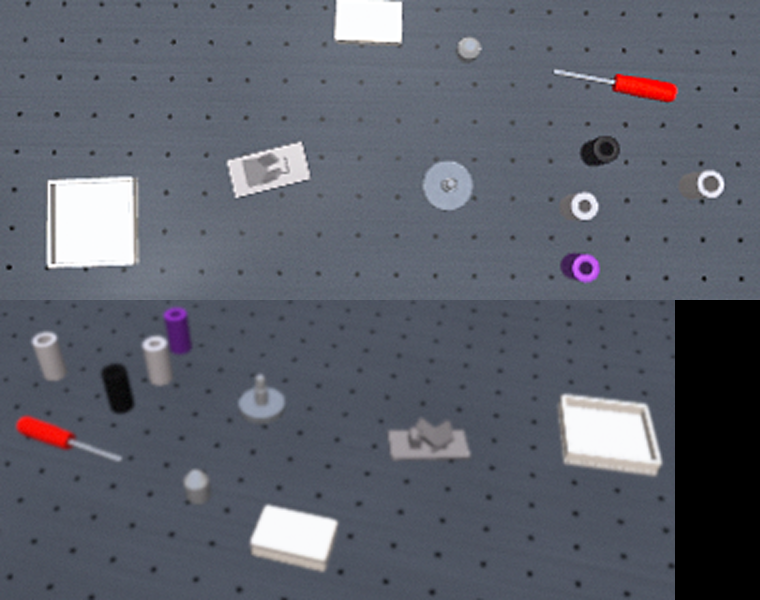

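The combined picture (top crop above, scene crop below) shows two aluminium sleeves. In the full top image they are at about (346,225) and (411,215). A black look-alike (359,194) and a purple one (351,252) stand nearby. The gauge is at (283,213), the cradle at (193,204) turned by about 13°, and the tray at (106,231). Next I need the cradle's yaw and the tool's yaw.

```bash
python3 - <<'E'
from h import *
o=ctrl.get_obs(); R=cv2.Rodrigues(np.array(o['orientation']))[0]
print(o['t'],o['ee_pos'],'toolY',R[:,1].round(3),o['qpos'],o['ft_force'],o['width'])
for c in('top','scene'):
    p=viewer.get_image(c);P=cloud(p).reshape(-1,3);rgb=p['pixels'].reshape(-1,3).astype(int)
    near=np.hypot(P[:,0]-508,P[:,1]-170)<75
    m=near&(rgb.min(1)>150)&(P[:,2]>-3)&(P[:,2]<14)
    # base in image mask, reproject onto z=6
    idx=np.argwhere(m)[:,0]; q=np.array([at_z(p,(i%512,i//512),6)[:2] for i in idx],np.float32)
    print(c,len(idx),cv2.minAreaRect(q))
    h=near&(P[:,2]>12); q=P[h]
    if c=='top':
        for a in sorted(q.round(0).tolist(),key=lambda a:(-a[1])): print(a,end=' ')
    print()
    x=p['pixels'][185:225,165:225] if c=='top' else p['pixels'][185:225,290:350]
    cv2.imwrite(f'pics/cr_{c}.png',cv2.resize(x[...,::-1],None,fx=8,fy=8,interpolation=cv2.INTER_CUBIC))
E
python3 -c "
import cv2,numpy as np;cv2.imwrite('pics/cr.png',np.hstack([cv2.resize(cv2.imread('pics/cr_%s.png'%c),(400,267)) for c in('top','scene')]))"
```

```text
1.75 [234.00409509 579.52449678 241.36370468] toolY [ 0.374  0.927 -0.   ] [ 1.16800037e+00  4.23120366e-01  1.62989652e+00 -2.87593353e-05
  1.08859703e+00 -1.89813731e-02] [0.95172479 0.66195062 0.13296489] 87.85236356985976
top 480 ((511.4416809082031, 167.40870666503906), (49.10122299194336, 100.53396606445312), 15.55318546295166)
[518.0, 198.0, 24.0] [521.0, 197.0, 27.0] [520.0, 194.0, 30.0] [518.0, 194.0, 29.0] [515.0, 194.0, 30.0] [513.0, 194.0, 28.0] [510.0, 194.0, 29.0] [508.0, 194.0, 30.0] [521.0, 192.0, 28.0] [518.0, 192.0, 29.0] [515.0, 191.0, 30.0] [513.0, 191.0, 30.0] [510.0, 191.0, 31.0] [508.0, 191.0, 33.0] [505.0, 191.0, 33.0] [503.0, 191.0, 29.0] [500.0, 191.0, 29.0] [498.0, 191.0, 28.0] [495.0, 191.0, 26.0] [521.0, 190.0, 28.0] [513.0, 190.0, 25.0] [518.0, 189.0, 28.0] [516.0, 189.0, 29.0] [511.0, 189.0, 28.0] [508.0, 189.0, 28.0] [503.0, 189.0, 28.0] [495.0, 189.0, 27.0] [521.0, 188.0, 24.0] [519.0, 188.0, 23.0] [505.0, 188.0, 31.0] [500.0, 188.0, 33.0] [498.0, 188.0, 33.0] [493.0, 188.0, 28.0] [490.0, 188.0, 30.0] [488.0, 188.0, 27.0] [516.0, 187.0, 25.0] [513.0,
[... 3809 characters left out ...]
23.0] [514.0, 149.0, 25.0] [509.0, 149.0, 26.0] [511.0, 148.0, 31.0] [506.0, 148.0, 33.0] [527.0, 147.0, 24.0] [524.0, 147.0, 24.0] [522.0, 147.0, 22.0] [519.0, 147.0, 25.0] [517.0, 147.0, 26.0] [514.0, 147.0, 23.0] [512.0, 147.0, 23.0] [509.0, 147.0, 22.0] [507.0, 147.0, 20.0] [517.0, 145.0, 20.0] [507.0, 145.0, 15.0] [527.0, 144.0, 24.0] [524.0, 144.0, 27.0] [522.0, 144.0, 24.0] [519.0, 144.0, 23.0] [514.0, 144.0, 24.0] [511.0, 144.0, 26.0] [509.0, 144.0, 22.0] [520.0, 143.0, 14.0] [507.0, 143.0, 12.0] [517.0, 142.0, 24.0] [514.0, 142.0, 24.0] [512.0, 141.0, 26.0] [509.0, 141.0, 24.0] 
scene 213 ((515.15234375, 166.08209228515625), (37.71369552612305, 95.6757583618164), 14.597442626953125)
```

View pics/cr.png

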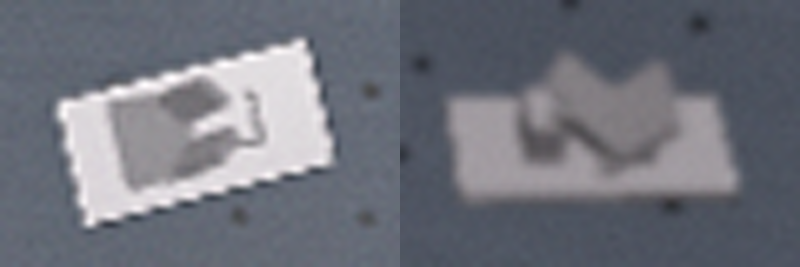

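The crops show the cradle's V opening to the right and the stop on its left (+y) side. The base is turned about 15.5°. I'll go for the near sleeve at (470,−225).

play_rows --pt "10.7 -36.6 0" --pt "10.7 -36.6 0" --pt "10.7 -36.6 0" --pt "10.7 -36.6 0" --pt "10.7 -36.6 0" --pt "10.7 -36.6 0" --pt "10.7 -36.6 0" --pt "10.7 -36.6 0" --yaw '[1, 1, 1, 1, 1, 1, 1, 1]' --gripper 0

```text
t: 2.52
ee_pos: [319.7, 285.1, 241.6]
orientation: [0.38, 3.118, 0.001]
ft_force: [1.2, 0.1, -0.5]
width: 87.8
grasp_force: 0.0
```

play_rows --pt "10.7 -36.6 0" --pt "10.7 -36.6 0" --pt "10.7 -36.6 0" --pt "10.7 -36.6 0" --pt "10.7 -36.6 0" --pt "10.7 -36.6 0" --pt "10.7 -36.6 0" --pt "10.7 -36.6 0" --yaw '[1, 1, 1, 1, 1, 1, 1, 1]'

```text
t: 3.18
ee_pos: [405.4, -8.0, 241.8]
orientation: [0.163, 3.136, 0.0]
ft_force: [0.7, -0.3, -0.0]
width: 87.8
grasp_force: 0.0
```

play_rows --pt "10.7 -36.6 -15" --pt "10.7 -36.6 -15" --pt "10.7 -36.6 -15" --pt "10.7 -36.6 -15" --pt "10.7 -36.6 -15" --pt "10.7 -36.6 -15" --pt "0 0 -10" --pt "0 0 0" --yaw '[1, 1, 1, 1, 1, 1, 0, 0]'

```text
t: 3.85
ee_pos: [468.5, -226.8, 139.3]
orientation: [-0.005, -3.139, -0.002]
ft_force: [-0.6, 0.4, -0.3]
width: 87.5
grasp_force: 0.0
```

play_rows --pt "1 1.5 -30" --pt "0 0 -30" --pt "0 0 -20" --pt "0 0 -11" --pt "0 0 0" --pt "0 0 0" --yaw '[0, 0, 0, 0, 0, 0]'

```text
t: 4.35
ee_pos: [470.5, -223.5, 50.9]
orientation: [0.002, -3.141, -0.0]
ft_force: [0.6, -0.3, 0.2]
width: 88.0
grasp_force: 0.0
```

play_rows --pt "0 0 0" --pt "0 0 0" --pt "0 0 0" --pt "0 0 0" --pt "0 0 0" --pt "0 0 0" --yaw '[0, 0, 0, 0, 0, 0]' --gripper 1

```text
t: 4.85
ee_pos: [470.5, -224.3, 50.7]
orientation: [0.0, 3.141, -0.0]
ft_force: [0.2, -0.4, 0.6]
width: 51.2
grasp_force: 0.0
```

play_rows --pt "0 0 -2" --pt "0 0 0" --pt "0 0 0" --pt "0 0 0" --pt "0 0 0" --pt "0 0 0" --yaw '[0, 0, 0, 0, 0, 0]'

```text
t: 5.35
ee_pos: [470.2, -224.1, 48.2]
orientation: [0.0, -3.141, -0.0]
ft_force: [-0.9, -0.1, -0.9]
width: 34.2
grasp_force: 30.0
```

play_rows --pt "0 0 20" --pt "0 0 30" --pt "3 20 25" --pt "3 20 20" --pt "3 20 0" --pt "3 20 0" --pt "3 20 0" --pt "3 20 0" --yaw '[0, 0, 0, 0, 0, 0, 0, 0]'

```text
t: 6.02
ee_pos: [488.3, -103.2, 143.6]
orientation: [-0.0, 3.141, -0.0]
ft_force: [0.5, -0.1, -1.3]
width: 34.0
grasp_force: 30.0
```

play_rows --pt "3 20 0" --pt "4 18 0" --pt "0 0 0" --pt "0 0 0" --yaw '[0, 0, 0, 0]'

```text
t: 6.35
ee_pos: [495.3, -65.6, 143.3]
orientation: [0.004, -3.141, 0.0]
ft_force: [0.9, -1.3, -1.2]
width: 34.2
grasp_force: 30.0
```

```bash
cat > rel.py <<'E'
from h import *
import sys
o=ctrl.get_obs(); print(o['t'],np.round(o['ee_pos'],1),round(o['width'],1),o['grasp_force'],np.round(o['ft_force'],1))
tiles=[]
for c in('top','scene'):
    p=viewer.get_image(c); e=np.array(o['ee_pos'])
    # project tcp to place crop
    T=np.linalg.inv(np.array(p['T'])); q=T[:3,:3]@(e-[0,0,30])+T[:3,3]; q=q*[1,-1,-1]
    u,v=cv2.projectPoints(q[None],np.zeros(3),np.zeros(3),K(p),np.array(p['dist_coeffs'],float))[0][0,0]
    u,v=int(u),int(v); x=p['pixels'][max(v-40,0):v+40,max(u-50,0):u+50]
    tiles.append(cv2.resize(x[...,::-1],(400,320),interpolation=cv2.INTER_CUBIC)); print(c,'crop origin',u-50,v-40)
    for n in ('sleeve_a','gauge_foot','gauge'):
        for r in models.landmark_of(p,n)[:4]:
            if r['conf']>.3 and (n!='sleeve_a' or np.hypot(r['location'][0]-u,r['location'][1]-v)<40): print(n,np.round(r['location'],1),round(r['conf'],2),at_z(p,r['location'],{'sleeve_a':e[2]-48,'gauge_foot':12,'gauge':0}[n]).round(1))
cv2.imwrite('pics/'+sys.argv[1],np.hstack(tiles))
E
python3 rel.py r1.png
```

```text
6.35 [495.3 -65.6 143.3] 34.2 29.992573536001146 [ 0.9 -1.3 -1.2]
top crop origin 238 169
gauge [185.9 206.9] 0.33 [505.  188.5   0. ]
scene crop origin 177 111
sleeve_a [228.3 156. ] 0.83 [488.1 -66.8  95.3]
gauge_foot [231.1 182.9] 0.82 [492.  -62.5  12. ]
gauge [229.1 188.1] 0.93 [500.  -66.1   0. ]
gauge [193.4 236.8] 0.54 [677.5 -94.7   0. ]
```

View pics/r1.png

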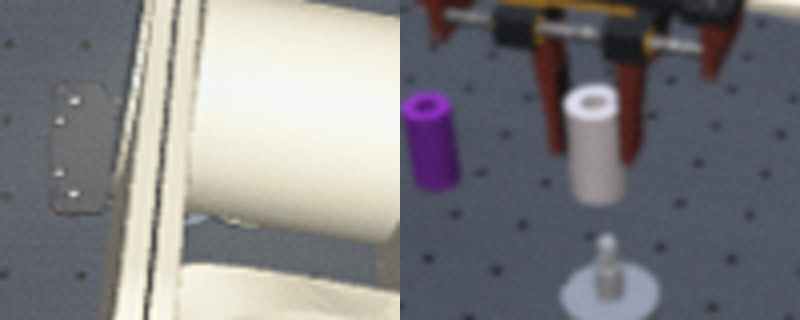

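The left half (top camera) is blocked by the arm. The right half (scene camera) shows the sleeve at about (598,150) in the crop, hanging just above the pin at about (607,265). I'll measure the offset between them numerically in the scene image.

```bash
cat > off.py <<'E'
from h import *
def proj(p,X):
    T=np.linalg.inv(np.array(p['T'])); q=(T[:3,:3]@np.atleast_2d(X).T).T+T[:3,3]; q=q*[1,-1,-1]
    return cv2.projectPoints(q,np.zeros(3),np.zeros(3),K(p),np.array(p['dist_coeffs'],float))[0][:,0]
def ellz(p,mask,z):
    cs=max(cv2.findContours(mask.astype(np.uint8),cv2.RETR_EXTERNAL,cv2.CHAIN_APPROX_NONE)[0],key=len)[:,0]
    w=np.array([at_z(p,c.astype(float),z)[:2] for c in cs],np.float32); return cv2.minEnclosingCircle(w),w.min(0),w.max(0),len(cs)
if __name__=='__main__':
    p=viewer.get_image('scene'); e=np.array(ctrl.get_obs()['ee_pos'])
    g=p['pixels'].astype(int)
    # print gray values rows in sleeve bottom / pin region
    for z in (e[2]+16,e[2]-48,57,37,12): print(z,proj(p,[[e[0],e[1],z]]).round(1))
    v0=int(proj(p,[[e[0],e[1],e[2]+25]])[0,1]); u0=int(proj(p,e)[0,0])
    for v in range(v0-1,v0+60): print(v,' '.join(f'{a:3d}' for a in g[v,u0-16:u0+18].mean(1).astype(int)))
    print('u0',u0-16)
E
python3 off.py
```

```text
159.38622449884434 [[226.  135.6]]
95.38622449884434 [[227.5 157.7]]
57 [[228.3 170. ]]
37 [[228.7 176.1]]
12 [[229.2 183.5]]
131  82  70  56  51  45  36  28  14  25  49  75  90  95 105 108 112 114 112 103  96  81  63  49  48  45  45  37  35  56  77  86  85  87  77
132  87  75  57  49  46  39  28  21  20  52  85 114 136 151 165 169 170 167 154 132  95  66  50  48  47  44  37  41  61  80  86  90  88  87
133  84  74  59  49  46  39  27  19  34  84 132 170 193 203 212 213 215 214 205 182 137  85  54  45  48  43  36  41  65  84  88  89  89  86
134  80  76  63  50  49  41  31  29  69 138 191 211 216 207 206 205 208 210 214 209 175 111  60  48  47  42  38  43  68  85  88  91  90  89
135  77  82  73  56  46  41  33  55 118 185 216 218 202 174 164 162 169 177 196 209 185 124  67  48  45  42  36  46  71  88  88  88  91  90
136  85  84  72  57  46  42  32  73 159 211 224 212 180 146 142 149 153 159 178 203 191 138  74  49  47  40  36  48  69  85  87  88  91  91
137  89  86  76  61  49  43  39  76 162 214 223 214 183 161 157 163 169 177 193 210 198 139  73  50  44  43  38  50  71  85  88  87  8
[... 6872 characters left out ...]
9  87  88  89  90  89  95 109 138 158 162 164 164 165 164 163 160 158 158 156 160 159 165 165 165 163 161 160 164 156 136 104  87  86
188  87  88  86  89  90  88  89  93 121 149 161 163 166 167 165 161 164 162 162 162 161 163 163 164 168 166 163 161 156 140 111  86  85  87
189  88  87  87  89  86  88  91  86 105 130 150 162 164 166 164 167 163 163 160 163 166 163 164 163 165 164 163 155 143 114  90  79  84  88
190  88  86  88  85  87  87  88  83  90 106 124 143 157 162 164 164 165 164 162 166 164 164 166 165 160 157 146 135 113  92  81  82  87  87
191  88  85  86  85  86  88  88  88  87  89 101 116 135 145 152 158 161 164 162 161 160 160 159 152 142 136 120 104  92  81  82  88  90  89
u0 210
```

```bash
python3 - <<'E'
from h import *
p=viewer.get_image('top'); g=cv2.imread('pics/top0.png').astype(int).mean(2)
up=8
def circ(u0,u1,v0,v1,th,z,inv=False):
    x=cv2.resize(g[v0:v1,u0:u1].astype(np.float32),None,fx=up,fy=up,interpolation=cv2.INTER_LINEAR)
    cs=max(cv2.findContours((x>th).astype(np.uint8),cv2.RETR_EXTERNAL,cv2.CHAIN_APPROX_NONE)[0],key=len)[:,0]
    uv=(cs+.5)/up-.5+[u0,v0]; w=np.array([at_z(p,c,z)[:2] for c in uv],np.float32)
    print(z,th,cv2.fitEllipse(w))
circ(265,302,195,232,125,12); circ(265,302,195,232,110,12)
for th in (170,185): circ(335,366,212,238,th,64); circ(400,424,202,226,th,64)
E
```

```text
12 125 ((495.3343811035156, -64.3413314819336), (64.06207275390625, 64.65553283691406), 179.0299530029297)
12 110 ((495.5460205078125, -64.32002258300781), (66.4031753540039, 67.33634185791016), 177.654541015625)
64 170 ((470.0224304199219, -227.08753967285156), (32.49580383300781, 33.09170150756836), 109.26091003417969)
64 170 ((499.5824890136719, -384.5007019042969), (32.7486572265625, 33.38466262817383), 129.37966918945312)
64 185 ((469.9562683105469, -227.10061645507812), (31.785890579223633, 32.20037841796875), 112.97698974609375)
64 185 ((499.54290771484375, -384.5318298339844), (31.902324676513672, 32.603816986083984), 143.1560821533203)
```

Both cameras agree: the pin is at about (495.5,−61.5) in robot coordinates, because the top camera reads 3 mm low in y.

play_rows --pt "0.2 2 -5" --pt "0 2 -15" --pt "0 0 -12" --pt "0 0 -4" --pt "0 0 0" --pt "0 0 0" --yaw '[0, 0, 0, 0, 0, 0]'

```text
t: 7.35
ee_pos: [495.6, -62.1, 107.3]
orientation: [0.0, -3.141, -0.0]
ft_force: [-0.8, 0.1, -1.4]
width: 33.7
grasp_force: 30.0
```

play_rows --pt "0 0 -3" --pt "0 0 -3" --pt "0 0 -3" --pt "0 0 0" --yaw '[0, 0, 0, 0]'

```text
t: 7.68
ee_pos: [495.7, -62.3, 98.1]
orientation: [-0.0, 3.141, -0.0]
ft_force: [0.6, -1.9, -2.0]
width: 34.0
grasp_force: 30.0
```

play_rows --pt "0 0.3 -3" --pt "0 0 -3" --pt "0 0 -3" --pt "0 0 0" --yaw '[0, 0, 0, 0]'

```text
t: 8.02
ee_pos: [495.7, -62.3, 88.9]
orientation: [-0.001, 3.141, -0.001]
ft_force: [0.4, -5.8, -4.3]
width: 34.1
grasp_force: 30.0
```

play_rows --pt "0 0 -1.5" --pt "0 0 -1.5" --pt "0 0 -1" --pt "0 0 0" --yaw '[0, 0, 0, 0]'

```text
t: 8.35
ee_pos: [495.8, -62.3, 85.2]
orientation: [-0.0, 3.141, -0.001]
ft_force: [0.1, -5.5, -1.2]
width: 34.4
grasp_force: 30.0
```

play_rows --pt "0 -1 0" --pt "0 0 0" --yaw '[0, 0]'

```text
t: 8.52
ee_pos: [495.4, -62.7, 85.1]
orientation: [-0.001, -3.141, -0.001]
ft_force: [-0.4, -0.1, -0.7]
width: 34.1
grasp_force: 30.0
```

play_rows --pt "0 0 -0.7" --pt "0 0 -0.7" --pt "0 0 0" --yaw '[0, 0, 0]'

```text
t: 8.77
ee_pos: [495.7, -62.6, 84.8]
orientation: [-0.0, 3.141, 0.0]
ft_force: [-2.9, -0.2, 12.7]
width: 34.3
grasp_force: 30.0
```

Contact at shoulder height. I'll probe the lateral play to tell a narrow bore from a wide one caught on the shoulder.

play_rows --pt "0 0 3" --pt "0 -1 0" --pt "0 -1 0" --pt "0 0 0" --yaw '[0, 0, 0, 0]'

```text
t: 9.1
ee_pos: [495.5, -64.9, 86.8]
orientation: [0.0, -3.141, -0.0]
ft_force: [-0.8, 0.3, -1.2]
width: 34.3
grasp_force: 30.0
```

play_rows --pt "0 -1 0" --pt "0 0 0" --yaw '[0, 0]'

```text
t: 9.27
ee_pos: [495.4, -65.9, 86.8]
orientation: [-0.0, -3.141, -0.0]
ft_force: [0.2, 0.0, -1.0]
width: 34.4
grasp_force: 30.0
```

play_rows --pt "0 -1 0" --pt "0 0 0" --yaw '[0, 0]'

```text
t: 9.43
ee_pos: [495.4, -66.1, 86.7]
orientation: [-0.001, -3.141, -0.002]
ft_force: [1.1, 6.0, -2.3]
width: 34.4
grasp_force: 30.0
```

play_rows --pt "0 -1 0" --pt "0 0 0" --yaw '[0, 0]'

```text
t: 9.6
ee_pos: [495.3, -66.4, 86.7]
orientation: [-0.002, -3.141, -0.004]
ft_force: [1.5, 11.3, -1.9]
width: 34.4
grasp_force: 30.0
```

Total play is about 3.4 mm, so this is the narrow bore (a wide one would show 8 mm). The pin's y is about −64.1. I'll centre the sleeve and rest it on the shoulder.

play_rows --pt "0 3.8 0" --pt "0 0 0" --pt "0 0 -1.3" --pt "0 0 -0.7" --pt "0 0 -0.4" --pt "0 0 0" --pt "0 0 0" --yaw '[0, 0, 0, 0, 0, 0, 0]'

```text
t: 10.18
ee_pos: [495.8, -64.3, 84.9]
orientation: [0.0, 3.141, -0.0]
ft_force: [-1.5, 1.1, 5.4]
width: 34.1
grasp_force: 30.0
```

play_rows --pt "0 0 0" --pt "0 0 0" --pt "0 0 15" --pt "0 0 30" --pt "-4.7 37.9 0" --pt "-4.7 37.9 0" --pt "-4.7 37.9 0" --pt "-4.7 37.9 0" --yaw '[0, 0, 0, 0, 0, 0, 0, 0]'

```text
t: 10.85
ee_pos: [476.5, 88.6, 129.7]
orientation: [0.002, 3.141, -0.0]
ft_force: [0.6, -0.7, -0.8]
width: 34.1
grasp_force: 30.0
```

play_rows --pt "-4.7 37.9 0" --pt "-4.7 37.9 0" --pt "-4.7 37.9 0" --pt "-4.7 37.9 0" --pt "-4.7 37.9 0" --pt "-4.7 37.9 0" --pt "-4.7 37.9 0" --pt "-4.7 37.9 0" --yaw '[0, 0, 0, 0, 0, 0, 0, 0]'

```text
t: 11.52
ee_pos: [438.6, 392.4, 129.2]
orientation: [0.001, -3.141, 0.001]
ft_force: [0.7, 0.1, -1.4]
width: 33.9
grasp_force: 30.0
```

play_rows --pt "0 0 -25" --pt "0 0 -25" --pt "0 0 -15" --pt "0 0 -7" --pt "0 0 -1" --pt "0 0 0" --yaw '[0, 0, 0, 0, 0, 0]'

```text
t: 12.02
ee_pos: [439.3, 390.4, 56.4]
orientation: [-0.0, -3.141, 0.001]
ft_force: [0.4, -0.8, -0.2]
width: 34.4
grasp_force: 30.0
```

Next: lower the last 4 mm gently, then release.

play_rows --pt "0 0 -1.5" --pt "0 0 -1.2" --pt "0 0 -0.6" --pt "0 0 0" --yaw '[0, 0, 0, 0]'

```text
t: 12.35
ee_pos: [439.6, 390.9, 53.9]
orientation: [0.0, 3.141, 0.001]
ft_force: [-0.2, 0.1, -1.5]
width: 34.4
grasp_force: 30.0
```

play_rows --pt "0 0 0" --pt "0 0 0" --pt "0 0 0" --pt "0 0 0" --pt "0 0 0" --pt "0 0 0" --yaw '[0, 0, 0, 0, 0, 0]' --gripper 0

```text
t: 12.85
ee_pos: [439.2, 390.8, 53.3]
orientation: [-0.0, 3.142, 0.0]
ft_force: [-0.5, 0.7, 1.2]
width: 70.7
grasp_force: 0.0
```

play_rows --pt "0 0 5" --pt "0 0 20" --pt "0 0 35" --pt "0 0 35" --pt "5 -35 0" --pt "5 -35 0" --pt "5 -35 0" --pt "5 -35 0" --yaw '[0, 0, 0, 0, 0, 0, 0, 0]'

```text
t: 13.52
ee_pos: [459.2, 249.6, 149.0]
orientation: [-0.002, 3.141, 0.001]
ft_force: [0.4, 0.2, -0.1]
width: 87.7
grasp_force: 0.0
```

```bash
python3 - <<'E'
from h import *
p=viewer.get_image('scene'); save(p,'s2.png')
q=p['pixels'][130:290,90:450]; cv2.imwrite('pics/s2c.png',cv2.resize(q[...,::-1],(720,320),interpolation=cv2.INTER_CUBIC))
for r in models.landmark_of(p,'sleeve_a'): print(np.round(r['location'],1),round(r['conf'],2),at_z(p,r['location'],4).round(0))
E
```

```text
[416.2 199.8] 0.88 [429. 398.   4.]
[152.9 186.2] 0.83 [ 547. -260.    4.]
[117.7 166.9] 0.73 [ 498. -393.    4.]
[182.5 154.6] 0.5 [ 400. -239.    4.]
```

View pics/s2c.png

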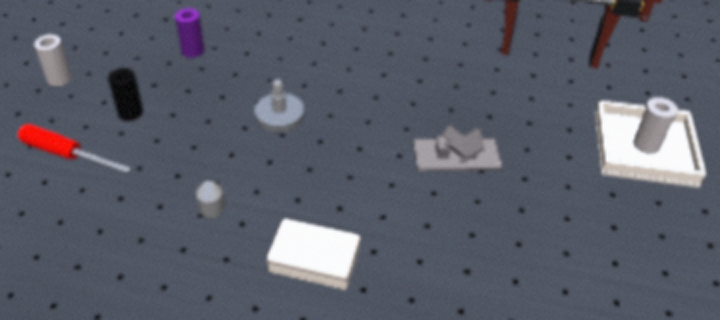

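The scene crop shows the narrow sleeve upright in the tray at about (655,125), with everything else undisturbed. Next is the other sleeve.

play_rows --pt "2.5 -39.5 0" --pt "2.5 -39.5 0" --pt "2.5 -39.5 0" --pt "2.5 -39.5 0" --pt "2.5 -39.5 0" --pt "2.5 -39.5 0" --pt "2.5 -39.5 0" --pt "2.5 -39.5 0" --yaw '[0, 0, 0, 0, 0, 0, 0, 0]'

```text
t: 14.28
ee_pos: [479.5, -66.7, 148.8]
orientation: [-0.001, 3.141, -0.0]
ft_force: [0.1, 0.1, 0.0]
width: 88.0
grasp_force: 0.0
```

play_rows --pt "2.5 -39.5 0" --pt "2.5 -39.5 0" --pt "2.5 -39.5 0" --pt "2.5 -39.5 0" --pt "2.5 -39.5 0" --pt "2.5 -39.5 0" --pt "2.5 -39.5 0" --pt "2.5 -39.5 0" --yaw '[0, 0, 0, 0, 0, 0, 0, 0]'

```text
t: 14.95
ee_pos: [499.6, -383.0, 148.6]
orientation: [-0.0, 3.141, -0.0]
ft_force: [1.1, 0.3, -0.0]
width: 87.9
grasp_force: 0.0
```

play_rows --pt "0 0 -10" --pt "0 0 -20" --pt "0 0 0" --yaw '[0, 0, 0]'

```text
t: 15.2
ee_pos: [497.8, -380.2, 115.2]
orientation: [-0.001, -3.138, -0.005]
ft_force: [-0.7, 0.2, -0.8]
width: 88.0
grasp_force: 0.0
```

play_rows --pt "0 0 -25" --pt "0 0 -25" --pt "0 0 -13" --pt "0 0 -6" --pt "0 0 0" --pt "0 0 0" --yaw '[0, 0, 0, 0, 0, 0]'

```text
t: 15.7
ee_pos: [499.7, -381.1, 49.9]
orientation: [-0.001, 3.141, -0.0]
ft_force: [0.4, 0.1, -0.1]
width: 87.6
grasp_force: 0.0
```

play_rows --pt "0 0 0" --pt "0 0 0" --pt "0 0 0" --pt "0 0 0" --pt "0 0 0" --pt "0 0 0" --pt "0 0 0" --pt "0 0 0" --yaw '[0, 0, 0, 0, 0, 0, 0, 0]' --gripper 1

```text
t: 16.37
ee_pos: [499.3, -381.4, 49.3]
orientation: [-0.0, 3.141, -0.0]
ft_force: [0.5, -1.4, 0.3]
width: 38.0
grasp_force: 0.4
```

play_rows --pt "0 0 0" --pt "0 0 0" --pt "0 0 0" --yaw '[0, 0, 0]'

```text
t: 16.62
ee_pos: [499.3, -381.4, 49.3]
orientation: [-0.0, 3.141, -0.0]
ft_force: [0.9, -0.9, 0.7]
width: 32.6
grasp_force: 30.0
```

play_rows --pt "0 0 20" --pt "0 0 40" --pt "0 0 35" --pt "0 37 0" --pt "-0.5 40 0" --pt "-0.5 40 0" --pt "-0.5 40 0" --pt "-0.5 40 0" --yaw '[0, 0, 0, 0, 0, 0, 0, 0]'

```text
t: 17.28
ee_pos: [496.4, -182.5, 144.2]
orientation: [-0.001, -3.141, -0.0]
ft_force: [0.9, 1.2, -2.1]
width: 33.0
grasp_force: 30.0
```

play_rows --pt "-0.5 40 0" --pt "-0.5 40 0" --pt "-0.5 40 0" --pt "-0.7 0.2 -10" --pt "0 0 -15" --pt "0 0 -8" --pt "0 0 0" --pt "0 0 0" --yaw '[0, 0, 0, 0, 0, 0, 0, 0]'

```text
t: 17.95
ee_pos: [494.6, -64.4, 110.8]
orientation: [-0.001, -3.14, -0.0]
ft_force: [0.0, 0.1, -1.4]
width: 32.6
grasp_force: 30.0
```

The width reads 32.6 instead of 34, so I'll check the grasp.

```bash
python3 rel.py r2.png; python3 - <<'E'
from off import *
p=viewer.get_image('scene'); e=np.array(ctrl.get_obs()['ee_pos'])
for z in (e[2]+15,e[2]-49,57,12): print(z,proj(p,[[e[0],e[1],z]]).round(1))
g=p['pixels'].astype(int).mean(2)
for v in list(range(141,151))+[160,164]+list(range(168,176)): print(v,g[v,212:244].astype(int).tolist())
E
```

```text
17.95 [494.6 -64.4 110.8] 32.6 29.99336781911552 [ 0.   0.1 -1.4]
top crop origin 236 170
scene crop origin 178 122
sleeve_a [224.8 167.1] 0.67 [493.4 -76.1  62.8]
gauge_foot [229.  185.2] 0.96 [501.9 -65.1  12. ]
gauge [230.1 186.5] 0.58 [493.4 -65.4   0. ]
126.52493493653157 [[227.7 147.3]]
62.524934936531565 [[229.1 168.4]]
57 [[229.2 170.1]]
12 [[230.1 183.6]]
141 [85, 74, 56, 50, 47, 42, 32, 23, 25, 44, 73, 86, 88, 91, 90, 90, 88, 90, 90, 84, 69, 54, 47, 45, 43, 39, 35, 47, 68, 84, 90, 90]
142 [88, 78, 64, 53, 48, 38, 30, 19, 18, 42, 68, 89, 92, 93, 94, 96, 93, 93, 90, 84, 69, 52, 45, 46, 42, 42, 38, 54, 77, 86, 90, 89]
143 [87, 78, 62, 51, 45, 40, 30, 20, 18, 42, 77, 99, 111, 116, 123, 128, 123, 115, 109, 94, 70, 51, 45, 50, 45, 39, 38, 57, 79, 90, 93, 88]
144 [88, 80, 64, 51, 45, 41, 34, 21, 24, 57, 103, 145, 162, 170, 177, 178, 177, 169, 163, 144, 104, 62, 50, 47, 47, 41, 40, 58, 79, 87, 88, 87]
145 [88, 81, 68, 50, 48, 43, 33, 24, 42, 98, 157, 193, 206, 202, 199, 199, 202, 202, 206, 192, 147, 76, 47, 48, 45, 35, 41, 61, 79, 86, 89, 88]
146 [86, 85, 75, 56, 45, 44, 36, 36, 82
[... 1425 characters left out ...]
[89, 88, 89, 85, 89, 89, 87, 87, 88, 87, 98, 116, 130, 139, 142, 143, 144, 141, 139, 129, 114, 104, 96, 89, 89, 88, 87, 86, 85, 80, 77, 83]
172 [87, 85, 87, 90, 87, 90, 87, 89, 87, 90, 92, 100, 109, 121, 130, 136, 138, 138, 129, 113, 102, 93, 89, 91, 90, 87, 89, 86, 79, 65, 64, 78]
173 [86, 87, 88, 85, 86, 87, 88, 88, 87, 90, 88, 89, 93, 99, 112, 126, 130, 128, 118, 102, 92, 90, 87, 89, 89, 89, 87, 87, 76, 61, 63, 76]
174 [86, 90, 83, 87, 84, 89, 87, 87, 88, 88, 88, 87, 90, 92, 109, 124, 129, 124, 113, 100, 88, 90, 89, 88, 91, 87, 88, 87, 84, 83, 85, 86]
175 [86, 86, 87, 86, 90, 86, 85, 87, 87, 88, 87, 86, 90, 100, 119, 128, 127, 124, 112, 104, 98, 97, 93, 89, 89, 89, 86, 88, 87, 90, 91, 91]
```

View pics/r2.png

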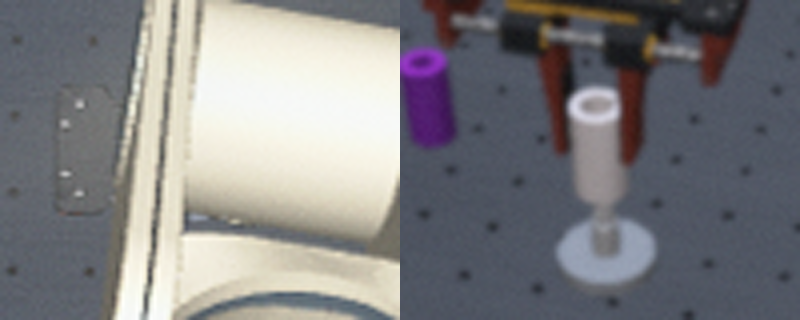

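The right half shows the sleeve upright in the grip just above the pin, and its bore is visibly wider than the first one's. I'll lower it.

play_rows --pt "1 0.2 -4" --pt "0 0 -4" --pt "0 0 -4" --pt "0 0 -4" --pt "0 0 -3" --pt "0 0 0" --yaw '[0, 0, 0, 0, 0, 0]'

```text
t: 18.9
ee_pos: [495.4, -63.8, 91.4]
orientation: [0.0, -3.14, -0.0]
ft_force: [0.1, 0.0, -1.4]
width: 32.7
grasp_force: 30.0
```

play_rows --pt "0 0 -2" --pt "0 0 -1.5" --pt "0 0 -1" --pt "0 0 -1" --pt "0 0 0" --yaw '[0, 0, 0, 0, 0]'

```text
t: 19.32
ee_pos: [495.9, -63.9, 86.7]
orientation: [0.0, -3.142, -0.0]
ft_force: [1.6, 0.3, -0.8]
width: 32.6
grasp_force: 30.0
```

play_rows --pt "0 0 -0.8" --pt "0 0 -0.8" --pt "0 0 0" --yaw '[0, 0, 0]'

```text
t: 19.57
ee_pos: [496.0, -63.9, 85.1]
orientation: [0.0, -3.142, 0.0]
ft_force: [-0.8, 0.3, -2.0]
width: 32.9
grasp_force: 30.0
```

play_rows --pt "0 0 -0.7" --pt "0 0 -0.5" --pt "0 0 0" --yaw '[0, 0, 0]'

```text
t: 19.82
ee_pos: [495.9, -63.9, 83.9]
orientation: [0.0, -3.142, 0.0]
ft_force: [-0.2, -0.5, -0.6]
width: 32.6
grasp_force: 30.0
```

Past the shoulder with no force. I'll carry on down towards the foot, which it should reach at TCP z of about 61.3.

play_rows --pt "0 0 -1.5" --pt "0 0 -1.5" --pt "0 0 -2" --pt "0 0 -2" --pt "0 0 0" --yaw '[0, 0, 0, 0, 0]'

```text
t: 20.23
ee_pos: [495.7, -63.8, 76.5]
orientation: [0.0, -3.141, -0.0]
ft_force: [-0.7, 0.3, -1.0]
width: 33.0
grasp_force: 30.0
```

play_rows --pt "0 0 -2.5" --pt "0 0 -2.5" --pt "0 0 -2.5" --pt "0 0 -2.5" --pt "0 0 0" --yaw '[0, 0, 0, 0, 0]'

```text
t: 20.65
ee_pos: [495.7, -63.8, 66.4]
orientation: [0.0, -3.141, -0.0]
ft_force: [0.2, 1.1, -0.5]
width: 32.4
grasp_force: 30.0
```

play_rows --pt "0 0 -1.5" --pt "0 0 -1.2" --pt "0 0 0" --yaw '[0, 0, 0]'

```text
t: 20.9
ee_pos: [495.9, -63.9, 64.1]
orientation: [0.0, -3.141, -0.0]
ft_force: [-0.5, -0.0, -1.6]
width: 32.6
grasp_force: 30.0
```

play_rows --pt "0 0 -1" --pt "0 0 -0.8" --pt "0 0 -0.5" --pt "0 0 0" --yaw '[0, 0, 0, 0]'

```text
t: 21.23
ee_pos: [496.0, -63.9, 61.9]
orientation: [0.0, -3.142, -0.0]
ft_force: [0.3, -0.2, -2.2]
width: 32.7
grasp_force: 30.0
```

play_rows --pt "0 0 -0.4" --pt "0 0 -0.4" --pt "0 0 0" --yaw '[0, 0, 0]'

```text
t: 21.48
ee_pos: [496.1, -63.9, 61.3]
orientation: [-0.0, 3.141, -0.0]
ft_force: [-0.1, -0.4, 1.3]
width: 33.2
grasp_force: 30.0
```

play_rows --pt "0 0 -0.4" --pt "0 0 0" --pt "0 0 0" --pt "0 0 0" --yaw '[0, 0, 0, 0]'

```text
t: 21.82
ee_pos: [496.1, -63.9, 61.2]
orientation: [-0.0, 3.141, -0.0]
ft_force: [-1.6, -0.4, 5.2]
width: 33.1
grasp_force: 30.0
```

It went fully down to the foot, so this is the fitting sleeve. Now to the cradle: turn the tool so the fingers close across the trough, arrive over it upright, then pivot the sleeve in the grip against the V.

play_rows --pt "0 0 15" --pt "0 0 30" --pt "0 0 30" --pt "1.3 21.5 0" --pt "1.3 21.5 0" --pt "1.3 21.5 0" --pt "1.3 21.5 0" --pt "1.3 21.5 0" --yaw '[0, 0, 0, -6.8, -6.8, -6.8, -6.8, -6.8]'

```text
t: 22.48
ee_pos: [502.4, 44.6, 135.9]
orientation: [0.927, 3.001, 0.0]
ft_force: [-0.0, -0.5, -1.3]
width: 32.6
grasp_force: 30.0
```

play_rows --pt "1.3 21.5 0" --pt "1.3 21.5 0" --pt "1.3 21.5 0" --pt "1.3 21.5 0" --pt "1.3 21.5 0" --pt "1 22 0" --pt "0 0 0" --pt "0 0 0" --yaw '[-6.8, -6.8, -6.8, -6.8, -6.8, -6.5, 0, 0]'

```text
t: 23.15
ee_pos: [509.8, 173.8, 135.6]
orientation: [-1.896, -2.505, 0.0]
ft_force: [-0.1, -0.0, -1.3]
width: 32.8
grasp_force: 30.0
```

```bash
python3 - <<'E'
from h import *
o=ctrl.get_obs(); R=cv2.Rodrigues(np.array(o['orientation']))[0]; print(np.round(o['ee_pos'],1),np.degrees(np.arctan2(R[1,1],R[0,1])),o['width'],np.round(o['qpos'],2))
e=np.array(o['ee_pos'])
s=np.array([506.6,184.7]); print('to start',s+12*np.array([.268,-.963])-e[:2])
E
```

```text
[509.8 173.8 135.6] 15.736471152269841 32.769114236463395 [ 0.31  0.45  1.89 -0.    0.8   0.03]
to start [ 0.03326837 -0.69643212]
```

play_rows --pt "0 -0.7 -20" --pt "0 0 -18" --pt "0 0 -10" --pt "0 0 -3" --pt "0 0 0" --pt "0 0 0" --yaw '[0, 0, 0, 0, 0, 0]'

```text
t: 23.65
ee_pos: [510.2, 172.0, 85.1]
orientation: [1.901, 2.501, -0.0]
ft_force: [0.1, -0.0, -0.7]
width: 32.6
grasp_force: 30.0
```

play_rows --pt "0 0 -1" --pt "0 0 -1" --pt "0 0 0" --yaw '[0, 0, 0]'

```text
t: 23.9
ee_pos: [510.2, 172.4, 83.2]
orientation: [1.901, 2.501, 0.001]
ft_force: [0.2, -0.3, -1.2]
width: 32.6
grasp_force: 30.0
```

play_rows --pt "0 0 -0.8" --pt "0 0 -0.8" --pt "0 0 0" --yaw '[0, 0, 0]'

```text
t: 24.15
ee_pos: [510.2, 172.6, 81.3]
orientation: [1.901, 2.501, 0.001]
ft_force: [0.3, 0.4, -1.2]
width: 32.6
grasp_force: 30.0
```

play_rows --pt "0 0 -0.6" --pt "0 0 0" --yaw '[0, 0]'

```text
t: 24.32
ee_pos: [510.3, 172.6, 80.7]
orientation: [1.901, 2.501, 0.001]
ft_force: [-0.3, 1.1, -0.0]
width: 32.5
grasp_force: 30.0
```

The V contact has begun, with force leftward and up as expected. Now pivot: first third.

play_rows --pt "0.5 -1.9 -1.1" --pt "0.5 -1.9 -1.1" --pt "0 0 0" --yaw '[0, 0, 0]'

```text
t: 24.57
ee_pos: [511.7, 169.8, 79.5]
orientation: [-1.903, -2.5, -0.004]
ft_force: [-3.4, 7.5, 8.8]
width: 32.6
grasp_force: 30.0
```

play_rows --pt "0.5 -1.9 -1.2" --pt "0.5 -1.9 -1.2" --pt "0 0 0" --yaw '[0, 0, 0]'

```text
t: 24.82
ee_pos: [512.8, 166.3, 78.1]
orientation: [-1.903, -2.5, -0.005]
ft_force: [-7.1, 7.6, 20.7]
width: 32.2
grasp_force: 30.0
```

```bash
cat > cr.py <<'E'
from h import *
import sys
p=viewer.get_image('scene'); x=p['pixels'][145:225,270:370]
cv2.imwrite('pics/'+sys.argv[1],cv2.resize(x[...,::-1],(600,480),interpolation=cv2.INTER_CUBIC))
E
python3 cr.py c1.png
```

```text
(no output)
```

View pics/c1.png

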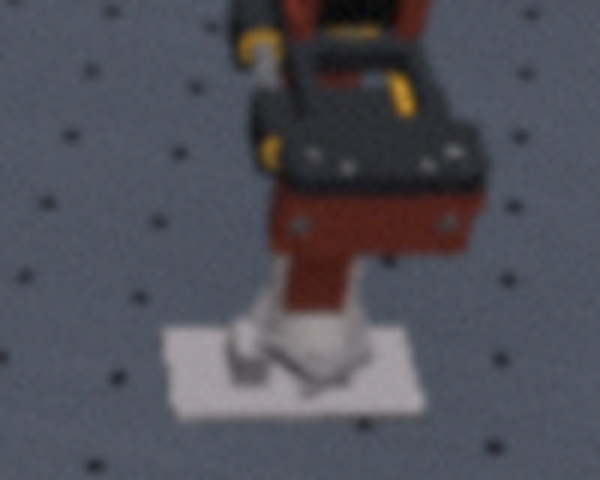

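The crop shows the red finger in front of the sleeve at about (315,280), with the sleeve's sides showing on both sides above the V at about (320,360). The tilt isn't clear from this, so I'll measure it from the sleeve's edges.

```bash
python3 - <<'E'
from h import *
from off import proj
p=viewer.get_image('scene'); g=p['pixels'].astype(int); o=ctrl.get_obs(); e=np.array(o['ee_pos']); print(e.round(1),np.round(o['ft_force'],1),np.round(o['moment'],2))
print(proj(p,[e+[0,0,15],e,e-[0,0,20]]).round(1))
for v in range(184,206): print(v,' '.join('%3d%s'%(c.mean(),'r' if c[0]-c[2]>25 else ' ') for c in g[v,306:340]))
E
```

```text
[512.8 166.3  78.1] [-7.   8.3 21.9] [ 1.44  1.27 -0.01]
[[322.9 178.6]
 [322.1 183.5]
 [321.  190. ]]
184  85   86   84   84   82   83   90   80   63   50r  45r  45r  47r  48r  52r  54r  52r  45r  46r  49r  47r  47r  47r  44r  46r  45r  46r  47r  48r  48r  47r  47r  49r  46r
185  85   82   83   84   84   86   83   81   65   50r  48r  47r  47r  43r  45r  48r  46r  44r  47r  47r  46r  46r  48r  50r  47r  48r  46r  47r  48r  49r  47r  50r  48r  47r
186  84   85   87   82   83   81   83   82   71   59   53r  52r  47r  42r  45r  47r  46r  45r  46r  49r  46r  48r  47r  50r  51r  51r  51r  50r  46r  46r  51r  51r  50r  53r
187  84   84   85   83   83   85   83   85   82   72   72   67r  54r  44r  43r  43r  44r  47r  44r  45r  46r  49r  53r  62r  66   65   64   54   46   45   59   67   65   66 
188  85   84   82   85   82   83   83   82   83   88   91   85   61   45r  40r  41r  41r  43r  43r  41r  43r  47r  65r  82   86   82   74   60   46   49   66   75   83   80 
189  85   86   84   84   82   85   82   85   83   92   97   86   59r  43r  40r  40r  39r  41r  40r  41r  42r  51r  77r  94   91
[... 2129 characters left out ...]
  88 
202 153  133  109  128  150  147  132  115  108  108  113  125  129  137  140  145  146  147  147  148  144  138  129  129  126  135  151  156  160  158  154  137  109   91 
203 153  127   96  115  140  142  127  108   95   86   92  110  125  131  137  134  136  137  142  141  136  130  125  123  122  131  147  156  159  159  157  145  117   93 
204 154  128   96   95  114  118  114  105   98   87   80   87  104  118  125  122  122  124  127  131  126  125  122  116  112  122  143  156  159  160  156  152  124   92 
205 156  136   96   86   93   93   93   92  101  110  101   87   86  103  119  125  126  124  126  123  120  116  114  111  114  130  149  156  160  159  161  152  125   97
```

The sleeve has hardly turned and has mostly slipped up in the grip. A near-horizontal push will pivot it better, so I'll lift, go to the left of the stop, and push the sleeve's lower part to the right against the stop plate's top edge.

play_rows --pt "0 0 15" --pt "0 0 25" --pt "-4.7 17 0" --pt "-4.7 17 0" --pt "-4.8 17 0" --pt "0 0 0" --pt "0 0 0" --yaw '[0, 0, 0, 0, 0, 0, 0]'

```text
t: 25.5
ee_pos: [497.4, 216.0, 115.8]
orientation: [-1.899, -2.503, 0.001]
ft_force: [-0.2, -0.2, -1.7]
width: 32.1
grasp_force: 30.0
```

```bash
python3 cr.py c2.png; python3 - <<'E'
from h import *
from off import proj
p=viewer.get_image('scene'); g=p['pixels'].astype(int); o=ctrl.get_obs(); e=np.array(o['ee_pos']); print(e.round(1),np.round(o['ft_force'],1),o['width'])
for d in (-35,-40,-45,-49): print(d,proj(p,[e+[0,0,d]]).round(1))
E
```

```text
[497.7 215.2 115.7] [ 0.6  0.7 -1.1] 32.35439558287428
-35 [[344.4 182. ]]
-40 [[344.1 183.6]]
-45 [[343.7 185.3]]
-49 [[343.4 186.5]]
```

View pics/c2.png

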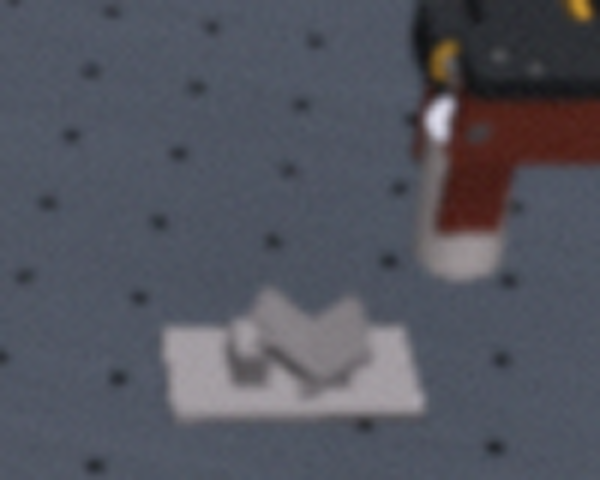

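The crop shows the sleeve clear of the cradle with its bottom at about (460,275). It leans about 8° the right way and has shifted a few mm in the pads. The stop's top edge is at (355,295). I'll lower it left of the stop and push right.

play_rows --pt "0 0 -20" --pt "0 0 -20" --pt "0 0 -7" --pt "2.1 -7.7 0" --pt "1.6 -5.8 0" --pt "0 0 0" --yaw '[0, 0, 0, 0, 0, 0]'

```text
t: 26.1
ee_pos: [501.5, 201.3, 69.3]
orientation: [-1.903, -2.499, 0.0]
ft_force: [-0.6, 1.8, -1.1]
width: 32.4
grasp_force: 30.0
```

play_rows --pt "0.5 -1.9 0" --pt "0.5 -1.9 0" --pt "0 0 0" --yaw '[0, 0, 0]'

```text
t: 26.35
ee_pos: [502.4, 198.8, 69.8]
orientation: [-1.902, -2.499, -0.002]
ft_force: [-3.0, 6.1, -1.5]
width: 32.3
grasp_force: 30.0
```

play_rows --pt "0.5 -1.9 0" --pt "0.5 -1.9 0" --pt "0 0 0" --yaw '[0, 0, 0]'

```text
t: 26.6
ee_pos: [503.5, 195.2, 70.1]
orientation: [-1.902, -2.499, -0.002]
ft_force: [-5.5, 7.3, 0.2]
width: 32.5
grasp_force: 30.0
```

Forces level off near 8 N while it moves, so it is pivoting. Continue.

play_rows --pt "0.5 -1.9 0" --pt "0.5 -1.9 0" --pt "0.5 -1.9 0" --pt "0 0 0" --yaw '[0, 0, 0, 0]'

```text
t: 26.93
ee_pos: [505.0, 189.5, 70.2]
orientation: [-1.902, -2.5, -0.002]
ft_force: [-3.7, 6.0, 2.1]
width: 32.5
grasp_force: 30.0
```

play_rows --pt "0.5 -1.9 0" --pt "0.5 -1.9 0" --pt "0.5 -1.9 0" --pt "0 0 0" --yaw '[0, 0, 0, 0]'

```text
t: 27.27
ee_pos: [506.7, 183.5, 70.0]
orientation: [-1.902, -2.5, -0.002]
ft_force: [-3.1, 5.8, 0.1]
width: 32.1
grasp_force: 30.0
```

```bash
python3 cr.py c3.png
```

```text
(no output)
```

View pics/c3.png

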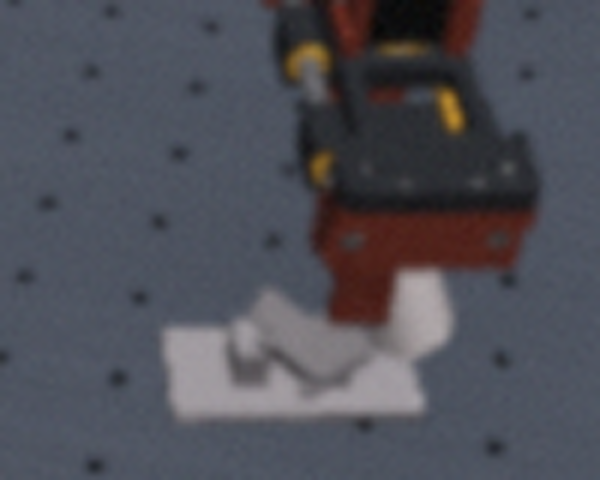

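The crop shows the sleeve tilted by about 35°, with its lower end at about (430,345), right of the stop. A few mm more.

play_rows --pt "0.5 -1.9 0" --pt "0.5 -1.9 0" --pt "0.5 -1.9 0" --pt "0.5 -1.9 0" --pt "0 0 0" --yaw '[0, 0, 0, 0, 0]'

```text
t: 27.73
ee_pos: [509.2, 175.8, 70.1]
orientation: [1.902, 2.5, 0.003]
ft_force: [-1.1, 4.2, 1.4]
width: 32.0
grasp_force: 30.0
```

play_rows --pt "-0.6 2.2 6" --pt "-1.5 6 20" --pt "0 0 20" --pt "0 0 0" --pt "0 0 0" --yaw '[0, 0, 0, 0, 0]'

```text
t: 28.15
ee_pos: [507.5, 184.0, 116.4]
orientation: [1.9, 2.499, 0.004]
ft_force: [0.2, 0.7, -1.3]
width: 32.0
grasp_force: 30.0
```

```bash
python3 cr.py c4.png;  python3 - <<'E'
from h import *
from off import proj
p=viewer.get_image('scene'); o=ctrl.get_obs(); e=np.array(o['ee_pos']); print(e.round(1))
r=np.array([.268,-.963,0]);y=np.array([.963,.268,0]);k=lambda X:((proj(p,X)-[270,145])*6).round(0).tolist()
for th in (35,45,55):
    t=np.radians(th);a=r*np.sin(t)+np.array([0,0,np.cos(t)]);b=-r*np.cos(t)+np.array([0,0,np.sin(t)])
    C=e-49*a; print(th,'end: lower corner,top corner,center',k([C-17*b,C+17*b,C]),'top end',k([e+15*a-17*b,e+15*a+17*b]))
E
```

```text
[506.2 183.6 114.7]
35 end: lower corner,top corner,center [[392.0, 253.0], [472.0, 214.0], [432.0, 234.0]] top end [[314.0, 149.0], [397.0, 107.0]]
45 end: lower corner,top corner,center [[415.0, 247.0], [488.0, 199.0], [451.0, 223.0]] top end [[313.0, 158.0], [387.0, 106.0]]
55 end: lower corner,top corner,center [[437.0, 237.0], [501.0, 181.0], [469.0, 210.0]] top end [[313.0, 166.0], [376.0, 106.0]]
```

View pics/c4.png

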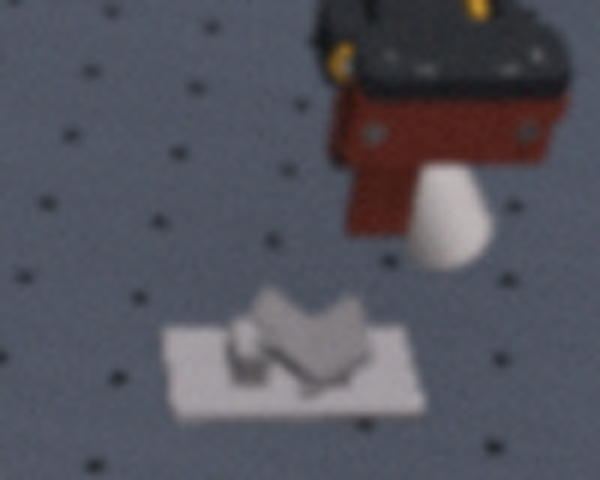

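The crop shows the sleeve tilted and sticking out right of the finger, lower end at about (450,250). I'll fit its tilt and its offset in the grip numerically.

```bash
cat > fit.py <<'E'
from h import *
from off import proj
from scipy.optimize import minimize
p=viewer.get_image('scene'); o=ctrl.get_obs(); e=np.array(o['ee_pos']); print(o['t'],e.round(1),round(o['width'],1))
g=p['pixels'].astype(int); up=3
r=np.array([.268,-.963,0]);y=np.array([.963,.268,0]);z=np.array([0,0,1.])
print('tip finger front pred',proj(p,[e-19*z+20*y]).round(1))
u,v=proj(p,e)[0].astype(int); W=26; u0,v0=u-W,v-W
G=g[v0:v0+2*W,u0:u0+2*W]; gray=G.mean(2); 
red=(G[...,0]-G[...,2]>20)|(gray<68); red=cv2.dilate(red.astype(np.uint8),np.ones((2,2)))>0
Gf=cv2.resize(gray.astype(np.float32),None,fx=up,fy=up); ig=cv2.resize(red.astype(np.uint8),None,fx=up,fy=up,interpolation=0)>0
M=(Gf>104)
ph=np.linspace(0,2*np.pi,40)
def sil(th,dr,da):
    t=np.radians(th);a=r*np.sin(t)+z*np.cos(t);b=-r*np.cos(t)+z*np.sin(t)
    c=e+dr*r; C=c-(49+da)*a; ring=17*(np.cos(ph)[:,None]*b+np.sin(ph)[:,None]*y)
    q=(proj(p,np.r_[C+ring,C+64*a+ring])-[u0,v0]+.5)*up
    m=np.zeros(M.shape,np.uint8); cv2.fillConvexPoly(m,cv2.convexHull(np.round(q).astype(np.int32)),1); return m>0
best=[]
for th in range(0,66,3):
  for dr in range(-20,12,2):
    for da in range(-8,9,2):
      m=sil(th,dr,da); k=~ig; best.append(((m&M&k).sum()/max(1,((m|M)&k).sum()),th,dr,da))
best.sort(reverse=True); print([tuple(np.round(b,2)) for b in best[:8]])
vis=cv2.cvtColor(np.clip(Gf,0,255).astype(np.uint8),cv2.COLOR_GRAY2BGR); vis[sil(*best[0][1:])^cv2.erode(sil(*best[0][1:]).astype(np.uint8),np.ones((3,3))).astype(bool)]=(0,0,255)
cv2.imwrite('pics/fit.png',cv2.resize(vis,None,fx=3,fy=3))
E
python3 fit.py
```

```text
28.3 [505.9 183.5 114.3] 32.4
tip finger front pred [[332.6 183. ]]
[(np.float64(0.85), np.float64(27.0), np.float64(-14.0), np.float64(-4.0)), (np.float64(0.85), np.float64(30.0), np.float64(-12.0), np.float64(-4.0)), (np.float64(0.85), np.float64(39.0), np.float64(-6.0), np.float64(0.0)), (np.float64(0.85), np.float64(33.0), np.float64(-10.0), np.float64(-2.0)), (np.float64(0.84), np.float64(24.0), np.float64(-16.0), np.float64(-6.0)), (np.float64(0.84), np.float64(42.0), np.float64(-4.0), np.float64(2.0)), (np.float64(0.84), np.float64(36.0), np.float64(-8.0), np.float64(-2.0)), (np.float64(0.84), np.float64(21.0), np.float64(-18.0), np.float64(-6.0))]
```

The lower end is well determined: about 36 mm to the left of the TCP and 39 mm below it, with a tilt of about 35°. I'll bring it over the seat. Pressing down there will tilt it further.

play_rows --pt "3.7 -12 0" --pt "3.7 -12 0" --pt "3.6 -12 0" --pt "0 0 -15" --pt "0 0 -15" --pt "0 0 -8" --pt "0 0 0" --pt "0 0 0" --yaw '[0, 0, 0, 0, 0, 0, 0, 0]'

```text
t: 28.97
ee_pos: [517.2, 147.2, 76.5]
orientation: [-1.902, -2.5, 0.002]
ft_force: [-0.1, 0.3, -1.7]
width: 32.4
grasp_force: 30.0
```

play_rows --pt "0 0 -2" --pt "0 0 -2" --pt "0 0 0" --yaw '[0, 0, 0]'

```text
t: 29.22
ee_pos: [517.6, 148.0, 73.2]
orientation: [1.901, 2.501, 0.001]
ft_force: [-1.1, -0.9, -1.0]
width: 32.4
grasp_force: 30.0
```

play_rows --pt "0 0 -1.5" --pt "0 0 -1.5" --pt "0 0 0" --yaw '[0, 0, 0]'

```text
t: 29.47
ee_pos: [517.3, 148.0, 69.9]
orientation: [-1.901, -2.501, 0.0]
ft_force: [-0.3, -0.2, -0.7]
width: 32.4
grasp_force: 30.0
```

play_rows --pt "0 0 -1.5" --pt "0 0 -1.5" --pt "0 0 0" --yaw '[0, 0, 0]'

```text
t: 29.72
ee_pos: [517.5, 148.0, 66.8]
orientation: [1.901, 2.501, 0.0]
ft_force: [0.4, 0.4, -1.0]
width: 32.7
grasp_force: 30.0
```

play_rows --pt "0 0 -1.2" --pt "0 0 -1.2" --pt "0 0 0" --yaw '[0, 0, 0]'

```text
t: 29.97
ee_pos: [518.0, 147.3, 65.4]
orientation: [1.9, 2.5, 0.0]
ft_force: [-1.6, -5.8, 9.0]
width: 32.3
grasp_force: 30.0
```

```bash
python3 fit.py; python3 cr.py c5.png
```

```text
30.0167 [518.  147.4  65.4] 32.1
tip finger front pred [[313.2 199.6]]
[(np.float64(0.37), np.float64(24.0), np.float64(-20.0), np.float64(8.0)), (np.float64(0.36), np.float64(21.0), np.float64(-20.0), np.float64(8.0)), (np.float64(0.36), np.float64(24.0), np.float64(-18.0), np.float64(8.0)), (np.float64(0.36), np.float64(27.0), np.float64(-18.0), np.float64(8.0)), (np.float64(0.36), np.float64(18.0), np.float64(-20.0), np.float64(8.0)), (np.float64(0.36), np.float64(24.0), np.float64(-16.0), np.float64(8.0)), (np.float64(0.36), np.float64(21.0), np.float64(-18.0), np.float64(8.0)), (np.float64(0.36), np.float64(27.0), np.float64(-20.0), np.float64(8.0))]
```

View pics/c5.png

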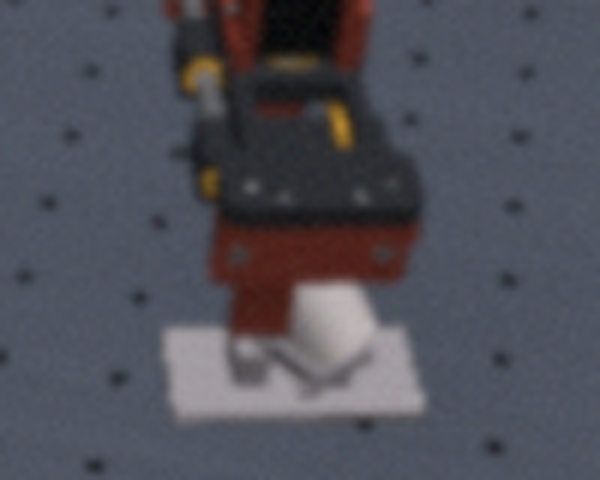

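The crop shows the sleeve's lower end sitting in the corner between trough and stop, at about (330,345), and still steeper than 45°. Rotating the TCP about the lower end, right and down, will lay it into the trough.

play_rows --pt "0.3 -1.1 -1" --pt "0.3 -1.1 -1" --pt "0 0 0" --yaw '[0, 0, 0]'

```text
t: 30.32
ee_pos: [518.7, 145.4, 63.3]
orientation: [1.901, 2.5, 0.001]
ft_force: [0.7, -3.4, 7.9]
width: 32.0
grasp_force: 30.0
```

play_rows --pt "0.3 -1.1 -1" --pt "0.3 -1.1 -1" --pt "0 0 0" --yaw '[0, 0, 0]'

```text
t: 30.57
ee_pos: [519.4, 143.5, 61.3]
orientation: [1.901, 2.5, 0.002]
ft_force: [-0.0, -0.6, 5.9]
width: 32.6
grasp_force: 30.0
```

play_rows --pt "0.3 -1.1 -1.1" --pt "0.3 -1.1 -1.1" --pt "0 0 0" --yaw '[0, 0, 0]'

```text
t: 30.82
ee_pos: [519.9, 141.4, 59.0]
orientation: [1.901, 2.5, 0.002]
ft_force: [0.2, -0.1, 5.0]
width: 32.8
grasp_force: 30.0
```

play_rows --pt "0.3 -1 -1.1" --pt "0.3 -1 -1.1" --pt "0 0 0" --yaw '[0, 0, 0]'

```text
t: 31.07
ee_pos: [520.4, 139.5, 56.6]
orientation: [1.901, 2.5, 0.002]
ft_force: [-0.6, 0.2, 5.5]
width: 32.2
grasp_force: 30.0
```

play_rows --pt "0.3 -1 -1.1" --pt "0.3 -0.9 -1.1" --pt "0 0 0" --yaw '[0, 0, 0]'

```text
t: 31.32
ee_pos: [520.8, 137.5, 54.1]
orientation: [1.901, 2.5, 0.001]
ft_force: [0.9, 1.8, 4.1]
width: 32.1
grasp_force: 30.0
```

```bash
cat > seat.py <<'E'
from h import *
from off import proj
o=ctrl.get_obs(); e=np.array(o['ee_pos']); print(o['t'],e.round(1),np.round(o['ft_force'],1))
r=np.array([.268,-.963,0]);y=np.array([.963,.268,0]);z=np.array([0,0,1.]);S=np.array([506.6,184.7,25])
ph=np.linspace(0,2*np.pi,40)
for cam in('scene','top'):
    p=viewer.get_image(cam); g=p['pixels'].astype(int); u,v=proj(p,S+15*r+15*z)[0].astype(int); W=24;up=3;u0,v0=u-W,v-W
    G=g[v0:v0+2*W,u0:u0+2*W]; gray=G.mean(2); ig=(G[...,0]-G[...,2]>20)|(gray<60)
    sm=cv2.GaussianBlur(cv2.resize(gray.astype(np.float32),None,fx=up,fy=up,interpolation=cv2.INTER_CUBIC),(0,0),1.5)
    gx,gy=cv2.Sobel(sm,5,1,0),cv2.Sobel(sm,5,0,1); E=np.hypot(gx,gy); k=cv2.dilate(cv2.resize(ig.astype(np.uint8),None,fx=up,fy=up,interpolation=0),np.ones((7,7)))
    E[k>0]=0; E=np.minimum(E,np.percentile(E,97))
    out=[]
    for th in range(15,72,3):
      for dx in range(-4,8,2):
        for dz in range(-2,16,2):
          for dy in (-2,0,2):
            t=np.radians(th);a=r*np.sin(t)+z*np.cos(t);b=-r*np.cos(t)+z*np.sin(t)
            a0=(r+z)/2**.5;b0=(z-r)/2**.5
            C=S+dz*a0+dx*b0+dy*y; ring=17*(np.cos(ph)[:,None]*b+np.sin(ph)[:,None]*y)
            q=(proj(p,np.r_[C+ring,C+64*a+ring])-[u0,v0]+.5)*up
            m=np.zeros(E.shape,np.uint8); cv2.polylines(m,[cv2.convexHull(np.round(q).astype(np.int32))],True,1)
            s=m[k==0]; out.append((E[m>0].sum()/max(20,((m>0)&(k==0)).sum()),th,dx,dz,dy))
    out.sort(reverse=True); print(cam,'score,tilt,x,z,y',[tuple(np.round(a,1).tolist()) for a in out[:6]])
E
python3 seat.py
```

```text
31.3167 [520.8 137.5  54.1] [0.9 1.8 4.1]
scene score,tilt,x,z,y [(54.0, 45.0, -4.0, 4.0, 2.0), (53.6, 48.0, -4.0, 2.0, 2.0), (53.3, 48.0, -4.0, 4.0, 2.0), (52.9, 51.0, -4.0, 2.0, 0.0), (52.8, 45.0, -4.0, 2.0, 2.0), (52.5, 48.0, -4.0, 2.0, 0.0)]
top score,tilt,x,z,y [(13.4, 21.0, 6.0, 8.0, 2.0), (13.4, 15.0, 6.0, 8.0, 2.0), (13.4, 18.0, 6.0, 8.0, 2.0), (13.3, 30.0, 6.0, 6.0, 2.0), (13.3, 27.0, 6.0, 6.0, 2.0), (13.3, 24.0, 6.0, 6.0, 2.0)]
```

The scene fit gives a tilt of 45–48° with the lower end at the seat, and the V now pushes back. Release.

play_rows --pt "0 0 0" --pt "0 0 0" --pt "0 0 0" --pt "0 0 0" --pt "0 0 0" --pt "0 0 0" --pt "0 0 0" --yaw '[0, 0, 0, 0, 0, 0, 0]' --gripper 0

```text
t: 32.0
ee_pos: [520.3, 137.4, 53.9]
orientation: [-1.901, -2.501, 0.0]
ft_force: [-0.3, -0.5, -0.0]
width: 75.4
grasp_force: 0.0
```

play_rows --pt "0 0 5" --pt "0 0 25" --pt "0 0 35" --pt "0 0 35" --pt "-10 -38 0" --pt "-10 -38 0" --pt "-10 -38 0" --pt "-10 -38 0" --yaw '[0, 0, 0, 0, 0, 0, 0, 0]'

```text
t: 32.67
ee_pos: [479.9, -15.7, 154.8]
orientation: [1.899, 2.501, 0.001]
ft_force: [0.4, -0.3, 0.9]
width: 88.0
grasp_force: 0.0
```

play_rows --pt "-5 -38 0" --pt "0 0 0" --pt "0 0 0" --yaw '[0, 0, 0]'

```text
t: 32.92
ee_pos: [475.2, -54.3, 154.4]
orientation: [1.906, 2.497, 0.001]
ft_force: [0.6, 0.9, 0.2]
width: 87.8
grasp_force: 0.0
```

```bash
python3 seat.py; python3 - <<'E'
from h import *
from off import proj
r=np.array([.268,-.963,0]);z=np.array([0,0,1.]);y=np.array([.963,.268,0]);S=np.array([506.6,184.7,25])
for cam in ('top','scene'):
    p=viewer.get_image(cam); save(p,cam+'_end.png'); P=cloud(p).reshape(-1,3)-S
    q=np.c_[P@((z-r)/2**.5),P@y,P@((r+z)/2**.5)]
    for lo in range(0,66,8):
        m=(q[:,2]>lo)&(q[:,2]<lo+8)&(abs(q[:,1])<4)&(q[:,0]>2)&(q[:,0]<40)
        print(cam,lo,m.sum(),q[m].mean(0).round(1) if m.any() else '')
    m=(abs(q[:,1])<18)&(q[:,0]>5)&(q[:,0]<20)&(q[:,2]<90); print('z max',np.percentile(q[m][:,2],[1,50,98]).round(1))
    for n in('sleeve_a','objective','slide_box','driver'):
        print(n,[(np.round(a['location'],0).tolist(),round(a['conf'],2),at_z(p,a['location'],{'sleeve_a':4}.get(n,0))[:2].round(0).tolist()) for a in models.landmark_of(p,n)[:5]])
E
```

```text
32.9167 [475.2 -54.3 154.4] [0.6 0.9 0.2]
scene score,tilt,x,z,y [(79.8, 42.0, -4.0, 4.0, 2.0), (79.6, 42.0, -4.0, 2.0, 2.0), (79.0, 45.0, -2.0, 4.0, 2.0), (78.8, 45.0, -4.0, 2.0, 0.0), (78.7, 45.0, -4.0, 2.0, 2.0), (78.1, 45.0, -4.0, 0.0, -2.0)]
top score,tilt,x,z,y [(83.7, 57.0, 2.0, 14.0, 0.0), (83.4, 54.0, 0.0, 14.0, 0.0), (82.0, 51.0, -2.0, 14.0, 0.0), (81.9, 48.0, -4.0, 14.0, 0.0), (81.4, 63.0, 6.0, 14.0, 0.0), (81.2, 66.0, 6.0, 14.0, 0.0)]
top 0 5 [14.9 -0.2  5.6]
top 8 7 [14.4  0.7 12.3]
top 16 6 [14.4  0.4 20.7]
top 24 5 [14.5 -0.8 27.3]
top 32 8 [14.7 -0.8 36.1]
top 40 7 [14.3  0.2 44.7]
top 48 5 [14.1 -0.2 52. ]
top 56 10 [13.8 -0.4 60. ]
top 64 5 [11.2  0.8 64.8]
z max [-57.   14.   64.9]
sleeve_a [([358.0, 195.0], 0.77, [544.0, -261.0]), ([185.0, 205.0], 0.64, [509.0, 190.0]), ([106.0, 232.0], 0.64, [437.0, 391.0])]
objective [([293.0, 145.0], 0.6, [674.0, -89.0])]
slide_box [([245.0, 134.0], 0.9, [702.0, 38.0])]
driver [([367.0, 165.0], 0.62, [625.0, -287.0])]
scene 0 2 [12.3  3.2  4.8]
scene 8 2 [13.   1.8  9.2]
scene 16 3 [13.3  0.7 19. ]
scene 24 3 [13.   1.1 27.6]
scene 32 3 [12.8  1.8 36.3]
scene 40 4 [12.5 -0.8 43.1]
scene 48 4 [12.6  1.9 53.2]
scene 56 3 [12.6  0.6 61.8]
scene 64 7 [10.  -0.8 65.7]
z max [-56.8  16.   66.4]
sleeve_a [([414.0, 200.0], 0.94, [429.0, 392.0]), ([187.0, 159.0], 0.74, [417.0, -217.0]), ([326.0, 199.0], 0.67, [484.0, 180.0]), ([152.0, 187.0], 0.62, [551.0, -260.0]), ([196.0, 237.0], 0.27, [679.0, -86.0])]
objective [([192.0, 240.0], 0.52, [686.0, -94.0])]
slide_box [([244.0, 262.0], 0.76, [714.0, 36.0]), ([229.0, 188.0], 0.19, [499.0, -67.0])]
driver [([128.0, 208.0], 0.88, [634.0, -285.0])]
```

The depth profile runs parallel to the seat axis, and the upper end at 65 mm puts the lower end on the stop. The sleeve in the tray is upright and the bystanders haven't moved. Handing in.

```bash
python3 -c "
from workcell import ticket; print(ticket.close_job())"
```

```text
the job is handed in; nothing more can be done
None
```

Job handed in, no verdict returned: the first sleeve stopped on the shoulder and stands upright in the tray, and the second went down to the foot and lies in the cradle against the stop.

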